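Click the spare-key box lid shut all round

ROBOT

A 6-joint arm with a two-finger parallel gripper is mounted at the origin on the work surface. World frame = base frame: x ahead of the robot, y to its left, z up, the work surface at z = 0. Lengths are in mm, angles in rad, forces in N, time in s.
With the tool pointing down it reaches from about 300 to 875 mm from the base axis. Payload 6.4 kg.
Tool frame: the origin (TCP) lies at the centre of the arm's flange, where the gripper is bolted on; the fingertips stand 173 mm ahead of it and the grasp point (between the pads) lies 155 mm ahead of it (robot.grasp_offset is the distance from the TCP to the grasp point, in mm); x points along the fingers, z is the direction in which the jaws open and shut, and the axes are right-handed (so a half turn about x gives the same grasp; the last joint's range is limited). The gripper opens to 85 mm and grips with 20 to 120 N. Pads are 22 mm wide; open, the fingers measure 114 mm over their backs; the gripper's body (76 mm by 85 mm) begins 54 mm behind the grasp point. The pads swing forward as they close: fully open they stand 13 mm farther back than shut.
Start: joints at [1.083, 0.181, 1.607, -0, 1.354, -0.206], TCP at [159.887, 552.339, 404.688] pointing down, gripper open.
Joint ranges: [-2.99, 2.99], [-0.89, 2.07], [0.3, 2.58], [-1.14, 4.28], [0, 2.63], [-3.12, 3.12]. Speed limits (rad/s): [2.57, 2.57, 3.01, 3.14, 3.14, 3.14].

INTERFACE

Orientations are given as a 3x3 rotation matrix whose columns are the frame's x, y, z axes.
In Python, from workcell import robot gives the robot as it stands. Calls block until the motion is done:
- robot.move_pose(position, orientation): joint-space move of the TCP to a pose.
- robot.servo_line(position, rot=None, v=150, stop_force=None): straight line of the TCP; rot=None keeps the orientation; v is the mean speed in mm/s. With stop_force (N) it stops when the force on the tool has changed by that much, and returns True; else False.
- robot.goto_joints(angles): joint-space move.
- robot.grip(opening): opening from 0.0 (shut) to 1.0 (fully open); the grip force is fixed at half the most; returns when the fingers have stopped.
- robot.sleep(seconds).
- robot.inverse_kinematics(position, orientation): joint angles nearest the present ones, or None.
- robot.observe(): the state.
- robot.snapshot(name): name is "scene" or "top" or "wrist"; returns (picture, depth): 420x560x3 uint8, red, green, blue; 420x560 float32, mm along the optical axis (not along the pixel's ray), 0 where there is no reading.
- robot.get_calibration(name): a dict with "fov_y" (degrees; the focal length in pixels is half the picture's height over the tangent of half this angle, whatever the lens; pixels are square), "cx", "cy" (the principal point, pixels), "eye" and "orientation" of the camera in the world; the wrist camera has in their place "mount" (4x4, takes a point from camera to tool coordinates, whose origin is the TCP and whose axes are the tool frame's). Camera axes: x right, y up, looking along -z (the intrinsics and any distortion apply to the point x, -y, -z); pixel columns grow to the right and rows downward; lengths in mm; the calibration is good to about 2 mm. A picture is of the moment at which its call begins: read the wrist's pose just before it. get_calibration takes no time and is no camera call.
A pose or a line that the arm cannot do raises robot.Unreachable and nothing moves.
- robot.job_done(): hands the job in, once; it reports no verdict.
The state is a dict: "t": time; "joint_pos": joint angles; "joint_velocities": joint speeds; "joint_torque": joint torques, N m; "tool_pos": TCP position; "tcp_rot": TCP orientation; "contact_force": force on the tool from outside, world axes, zero at the start; "ft_torque": the same for the moment, N m; "opening": opening from 0.0 (shut) to 1.0 (fully open).
Only numpy, scipy, OpenCV 4.12 (cv2) and the standard library are available. Lean on these libraries where they do the work, as an engineer would, in place of code of your own. Each camera call takes 0.05 s, during which the arm holds its last target. There are 200 camera calls.

TASK

The snap-fit lid of the grey spare-key box has sprung up along its rim. Press the rim down from above, all the way round, until each of its four sections has clicked shut. Only press: do not pick anything up, and leave the box and the things around it where they are.

Things in the scene. Friction and masses are not known exactly. Their poses are not given: they have to be found in the camera images.
- key_box: spare-key box: grey plastic, 112 (x) by 152 (y) by 52 mm, with a white snap-fit lid, 129 by 169 mm over its skirts; loose, about 1 kg, stands on the shelf (z = 0). Origin at the centre of its underside; x points to the back rim section, y to the left one, z up. The lid's fixed middle (68 by 108 mm) and four corners are 62 mm above the shelf; four rim sections lie round the middle
- lid_middle (a point): centre of the top of the lid's fixed middle, 62 mm above the shelf
- front_top (a point): centre of the flat top of the front rim section (the box's -x (towards the robot) side), at x = -48, y = 0 mm in the box frame, 73 mm above the shelf when standing up and 66 mm when clicked shut; it goes down with the section. The flat top is 25 (x) by 104 (y) mm, and a skirt 4 mm wide runs along its outer edge at the same height
- rim_front (a joint): how far the front rim section is pressed down, m: 0 = standing up, 0.007 = clicked shut, a rigid stop. Over-centre snap, straight down: about 6 N to start it, nothing half way (3.2 mm), then it pulls itself shut and stays; let go before half way it springs up. It starts standing up.
- back_top (a point): centre of the flat top of the back rim section (the box's +x (away from the robot) side), at x = 48, y = 0 mm in the box frame, 73 mm above the shelf when standing up and 66 mm when clicked shut; it goes down with the section. The flat top is 25 (x) by 104 (y) mm, and a skirt 4 mm wide runs along its outer edge at the same height
- rim_back (a joint): how far the back rim section is pressed down, m: 0 = standing up, 0.007 = clicked shut, a rigid stop. Over-centre snap, straight down: about 6 N to start it, nothing half way (3.2 mm), then it pulls itself shut and stays; let go before half way it springs up. It starts standing up.
- left_top (a point): centre of the flat top of the left rim section (the box's +y side), at x = 0, y = 68 mm in the box frame, 73 mm above the shelf when standing up and 66 mm when clicked shut; it goes down with the section. The flat top is 64 (x) by 25 (y) mm, and a skirt 4 mm wide runs along its outer edge at the same height
- rim_left (a joint): how far the left rim section is pressed down, m: 0 = standing up, 0.007 = clicked shut, a rigid stop. Over-centre snap, straight down: about 6 N to start it, nothing half way (3.2 mm), then it pulls itself shut and stays; let go before half way it springs up. It starts standing up.
- right_top (a point): centre of the flat top of the right rim section (the box's -y side), at x = 0, y = -68 mm in the box frame, 73 mm above the shelf when standing up and 66 mm when clicked shut; it goes down with the section. The flat top is 64 (x) by 25 (y) mm, and a skirt 4 mm wide runs along its outer edge at the same height
- rim_right (a joint): how far the right rim section is pressed down, m: 0 = standing up, 0.007 = clicked shut, a rigid stop. Over-centre snap, straight down: about 6 N to start it, nothing half way (3.2 mm), then it pulls itself shut and stays; let go before half way it springs up. It starts standing up.
- key1: one of two brass-plated keys lying flat, 57 x 24 x 4 mm; loose bystander, origin at the centre of its underside
- key2: the other brass-plated key, like key1; loose bystander, origin at the centre of its underside
- fob: black plastic scooter fob lying flat, 62 x 38 x 14 mm; loose bystander, origin at the centre of its underside
- bottle_cap: round stainless steel bottle cap, diameter 44, height 24 mm; loose bystander, origin at the centre of its underside
- padlock: small padlock lying flat, about 76 x 46 x 20 mm; loose bystander, origin at the centre of its underside
- screw_jar: small clear jar with a steel cap, diameter 56, height 75 mm; loose bystander, origin at the centre of its underside
- phone_stand: blue hard silicone phone stand, base 85 x 75 mm, about 105 mm high; loose bystander, origin at the centre of its underside
Things that resemble listed ones, but are neither listed nor needed, are in the scene too. What is shaped like the key_box but yellow is not meant.

How it is judged:
By the outcome, as a careful person would: the job done as asked, in the order asked, and still so for the second after the job is handed in, with the robot touching nothing.
It also fails if it takes over 42 s, if anything falls off the work surface, if the arm or the gripper's body presses on something with over 40 N, if the wrist force passes 120 N, or if a joint passes its speed limit or range.

## Working session

There is one attempt and no reset: what is moved stays moved. The work goes in short steps, each a Python script; the robot and the scene stay as the last script left them, time stands still between calls to the robot, and variables do not carry over. Pictures are saved under pics/ and viewed, about 8 in all and at most 12, crops included, and the job is handed in when it is done.

```bash
ls; mkdir -p pics; python3 - <<'E'
from workcell import robot
import cv2,numpy as np
for n in ["scene","top"]:
    c=robot.get_calibration(n); print(n,c)
    p,d=robot.snapshot(n); np.savez(f"pics/{n}.npz",p=p,d=d)
    cv2.imwrite(f"pics/{n}0.png",p[:,:,::-1])
print(robot.get_calibration("wrist"))
o=robot.observe();print(o["t"],o["contact_force"],o["tcp_rot"])
E
```

```text
pics
scene {'fov_y': 47.720170823643684, 'cx': 282.18114430022655, 'cy': 214.95193839567546, 'eye': array([ 845.48145772, -786.39552312,  992.2735325 ]), 'orientation': array([[ 0.89715597, -0.33496788,  0.28793696],
       [ 0.44171221,  0.67854025, -0.58691861],
       [ 0.00122206,  0.65374281,  0.75671583]])}
top {'fov_y': 42.626733761102685, 'cx': 278.69205298854547, 'cy': 211.9055025544859, 'eye': array([ 345.99728608,  -60.831934  , 1323.4525825 ]), 'orientation': array([[-2.12913726e-02,  9.90699187e-01, -1.34394193e-01],
       [-9.99768378e-01, -2.15203694e-02, -2.51285816e-04],
       [-3.14116133e-03,  1.34357714e-01,  9.90927918e-01]])}
{'fov_y': 66.49558491996416, 'cx': 281.4077084037886, 'cy': 203.19017895909454, 'mount': array([[-9.79672373e-04,  2.61102534e-01, -9.65310575e-01,
         3.19667439e+01],
       [ 4.53532134e-04,  9.65311055e-01,  2.61102204e-01,
         6.60085629e+01],
       [ 9.99999417e-01, -1.82004749e-04, -1.06410696e-03,
        -3.64527787e-01],
       [ 0.00000000e+00,  0.00000000e+00,  0.00000000e+00,
         1.00000000e+00]])}
0.1 [ 0.40925967 -0.09930883 -0.23895311] [[-7.82234610e-04 -9.60551227e-01  2.78102012e-01]
 [-1.39939018e-03  2.78102876e-01  9.60550276e-01]
 [-9.99998715e-01  3.62202446e-04 -1.56172765e-03]]
```

View pics/top0.png

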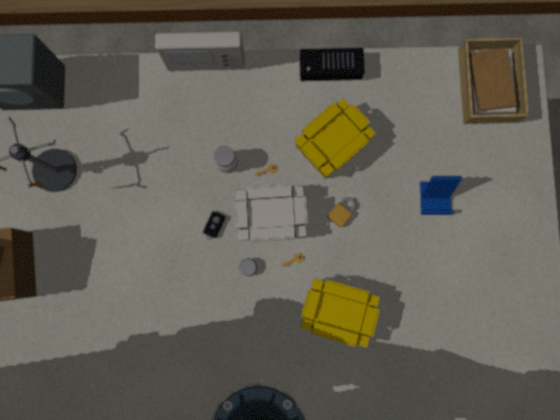

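View pics/scene0.png

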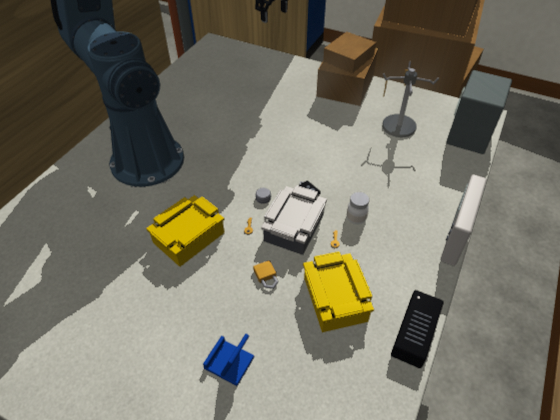

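The top picture shows one grey box with a white lid at (271,213). The two yellow lookalikes are at (335,137) and (341,313) and are not meant. Next: locate the white box from depth, enlarge it, and look with the wrist camera.

```bash
cat > h.py <<'E'
import numpy as np,cv2
from workcell import robot
def cam(name,o=None):
    c=robot.get_calibration(name)
    if name=="wrist":
        T=np.eye(4);T[:3,:3]=o["tcp_rot"];T[:3,3]=o["tool_pos"];M=T@c["mount"];R,e=M[:3,:3],M[:3,3]
    else: R,e=c["orientation"],c["eye"]
    return R,e,210/np.tan(np.radians(c["fov_y"]/2)),c["cx"],c["cy"]
def cloud(d,cm):
    R,e,f,cx,cy=cm; v,u=np.mgrid[:420,:560]
    P=np.stack([(u-cx)/f*d,-(v-cy)/f*d,-d],-1)@R.T+e
    P[d<=0]=np.nan; return P
def ray(u,v,z,cm):
    R,e,f,cx,cy=cm; r=R@np.array([(u-cx)/f,-(v-cy)/f,-1]); return e+r*(z-e[2])/r[2]
def boxfit(p,P,near,rad=130,zlo=55,zhi=82):
    hsv=cv2.cvtColor(np.ascontiguousarray(p),cv2.COLOR_RGB2HSV)
    m=(hsv[...,1]<70)&(P[...,2]>zlo)&(P[...,2]<zhi)&(np.hypot(P[...,0]-near[0],P[...,1]-near[1])<rad)
    m=cv2.morphologyEx(m.astype(np.uint8),cv2.MORPH_OPEN,np.ones((3,3)))
    n,l,s,c=cv2.connectedComponentsWithStats(m); m=l==1+np.argmax(s[1:,4])
    return m,cv2.minAreaRect(P[m][:,:2].astype(np.float32)),P[m][:,2]
def down(yaw):  # tool x down, jaw axis z at yaw from world x
    z=np.array([np.cos(yaw),np.sin(yaw),0]);x=np.array([0,0,-1.]);return np.stack([x,np.cross(z,x),z],1)
E
python3 - <<'E'
from h import *
z=np.load("pics/top.npz");cm=cam("top");P=cloud(z["d"],cm)
print(P[213,271],P[300,200],P[213,345])
m,r,h=boxfit(z["p"],P,P[213,271]);print("top",r,np.percentile(h,[5,50,95]),m.sum())
z2=np.load("pics/scene.npz");P2=cloud(z2["d"],cam("scene"))
m,r,h=boxfit(z2["p"],P2,P[213,271]);print("scene",r,np.percentile(h,[5,50,95]))
for n,(u,v) in dict(jar=(225,158),cap=(249,267),fob=(214,224),lock=(342,212),k1=(267,170),k2=(294,260),stand=(440,195)).items(): print(n,P[v,u].round())
E
```

```text
[514.3439759  -42.32987484  65.89370842] [313.78063261 135.22208339  -0.3951902 ] [ 516.07082337 -221.87617425   23.76771262]
top ((516.921142578125, -40.700714111328125), (130.92393493652344, 169.49737548828125), 2.8874568939208984) [60.04597906 68.41086232 77.58197597] 3573
scene ((516.0596313476562, -42.481178283691406), (132.4824981689453, 173.12744140625), 2.791491985321045) [60.29082921 68.68473408 76.25403702]
jar [646.  64.  79.]
cap [390.  14.  26.]
fob [497.  98.  15.]
lock [ 519. -215.   22.]
k1 [631. -34.   7.]
k2 [406. -95.   1.]
stand [ 556. -457.   19.]
```

```bash
cat >> h.py <<'E'
C=np.array([516.5,-41.5]);YAW=np.radians(2.85)
E
python3 - <<'E'
from h import *
for n in ["top","scene"]:
    z=np.load(f"pics/{n}.npz");P=cloud(z["d"],cam(n)).reshape(-1,3);P=P[np.isfinite(P).all(1)]
    P=P[(P[:,2]>150)&(P[:,1]>50)&(np.hypot(P[:,0],P[:,1])>250)]
    rr=np.hypot(P[:,0],P[:,1]);P=P[rr<750];rr=rr[rr<750]
    print(n,len(P),P[np.argsort(rr)[::max(1,len(P)//12)]].round() if len(P) else "")
R=down(np.pi/2+YAW)
for p in [(C[0],C[1],430),(C[0]-48,C[1],245),(C[0],C[1]+68,245)]:
    print(robot.inverse_kinematics(list(p),R), robot.inverse_kinematics(list(p),down(YAW)),robot.inverse_kinematics(list(p),down(YAW+np.pi)))
E
```

```text
top 44 [[565. 474. 193.]
 [567. 474. 193.]
 [567. 477. 192.]
 [572. 473. 190.]
 [580. 466. 158.]
 [581. 466. 163.]
 [580. 469. 171.]
 [578. 473. 158.]
 [580. 471. 172.]
 [578. 474. 171.]
 [576. 477. 178.]
 [576. 478. 180.]
 [576. 478. 165.]
 [584. 470. 161.]
 [577. 478. 160.]]
scene 3032 [[-244.   55.  415.]
 [ 144.  519.  301.]
 [-611.  112.  158.]
 [-608.  151.  196.]
 [-613.  155.  210.]
 [-614.  174.  204.]
 [-612.  204.  198.]
 [-609.  234.  234.]
 [-612.  254.  242.]
 [ 353.  575.  154.]
 [-609.  321.  235.]
 [ 366.  614.  159.]
 [ 410.  627.  163.]]
[-3.09522478e-01  3.10272466e-02  1.71907600e+00 -4.44089210e-16
  1.39148940e+00 -1.93006069e+00] [-3.09522478e-01  3.10272466e-02  1.71907600e+00 -4.44089210e-16
  1.39148940e+00 -3.59264362e-01] [-3.09522478e-01  3.10272466e-02  1.71907600e+00 -4.44089210e-16
  1.39148940e+00  2.78232829e+00]
[-3.41505419e-01  1.67827356e-01  1.98680211e+00 -4.44089210e-16
  9.86963187e-01 -1.96204363e+00] [-3.41505419e-01  1.67827356e-01  1.98680211e+00 -4.44089210e-16
  9.86963187e-01 -3.91247303e-01] [-3.41505419e-01  1.67827356e-01  1.98680211e+00 -4.44089210e-16
  9.86963187e-01  2.75034535e+00]
[-1.78529026e-01  2.61909789e-01  1.86996405e+00 -4.44089210e-16
  1.00971882e+00 -1.79906724e+00] [-1.78529026e-01  2.61909789e-01  1.86996405e+00 -4.44089210e-16
  1.00971882e+00 -2.28270910e-01] [-1.78529026e-01  2.61909789e-01  1.86996405e+00 -4.44089210e-16
  1.00971882e+00  2.91332174e+00]
```

```bash
python3 - <<'E'
from h import *
robot.move_pose([C[0]-20,C[1],450],down(np.pi/2+YAW)); robot.grip(0.0); robot.sleep(.2)
o=robot.observe();p,d=robot.snapshot("wrist");cm=cam("wrist",o);P=cloud(d,cm)
np.savez("pics/w0.npz",p=p,d=d,R=o["tcp_rot"],t=o["tool_pos"])
m,r,h=boxfit(p,P,C);print(r,np.percentile(h,[5,50,95]),o["t"],o["contact_force"],o["opening"],o["tool_pos"])
cv2.imwrite("pics/w0.png",p[:,:,::-1])
E
```

```text
((516.3550415039062, -37.4091796875), (131.99819946289062, 165.60906982421875), 2.74887752532959) [59.89267162 62.15028867 72.80907627] 3.5 [-0.41438309  0.57977801  0.03385515] 0.00030103292640140146 [496.4817182  -41.51014321 449.97537539]
```

View pics/w0.png

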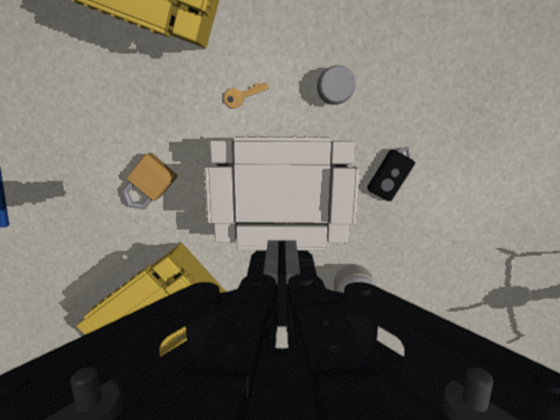

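The wrist view confirms the grey/white box. Its rims are at: front (282,151), back (282,236), right (221,195), left (343,195). The bottle cap at (337,85) and the fob and padlock at the sides are clear of it. I'll press the front section first.

```bash
cat >> h.py <<'E'
C=np.array([516.5,-40.5])
S=dict(front=(-48,0),back=(48,0),left=(0,68),right=(0,-68))
def press(n):
    a,b=S[n];c,s=np.cos(YAW),np.sin(YAW);x,y=C[0]+c*a-s*b,C[1]+s*a+c*b
    robot.move_pose([x,y,300],down(YAW+(np.pi/2 if a else 0)))
    robot.servo_line([x,y,256],v=60); robot.sleep(.2); f0=robot.observe()["contact_force"]
    hit=robot.servo_line([x,y,234],v=12,stop_force=15); o=robot.observe()
    tz=o["tool_pos"][2]-173
    print(n,hit,"tip z",tz.round(2),"F",(o["contact_force"]-f0).round(1))
    if hit and tz>69.5:  # stopped before the snap point
        hit=robot.servo_line([x,y,234],v=12,stop_force=15);o=robot.observe();print(" again",hit,(o["tool_pos"][2]-173).round(2),(o["contact_force"]-f0).round(1))
    robot.servo_line([x,y,300],v=100); o=robot.observe(); print(" t",o["t"],"F up",(o["contact_force"]-f0).round(1))
E
python3 -c "
from h import *
press('front')"
```

```text
front True tip z 66.42 F [-1.4  0.   7.3]
 t 7.35 F up [-0.   0.   0.1]
```

```bash
python3 - <<'E'
from h import *
for n in ["left","back","right"]: press(n)
robot.move_pose([C[0]-75,C[1],450],down(np.pi/2+YAW)); robot.sleep(.3)
o=robot.observe();p,d=robot.snapshot("wrist");cm=cam("wrist",o);P=cloud(d,cm);w=[P]
cv2.imwrite("pics/w1.png",p[:,:,::-1])
robot.move_pose([300,250,450],down(np.pi/2+YAW))
for n in ["top","scene"]:
    q,d=robot.snapshot(n);Q=cloud(d,cam(n));w.append(Q);cv2.imwrite(f"pics/{n}1.png",q[:,:,::-1])
    print(n,boxfit(q,Q,C)[1])
w+= [cloud(np.load("pics/w0.npz")["d"],cam("wrist",dict(tcp_rot=np.load("pics/w0.npz")["R"],tool_pos=np.load("pics/w0.npz")["t"])))]+[cloud(np.load(f"pics/{n}.npz")["d"],cam(n)) for n in ["top","scene"]]
c,s=np.cos(YAW),np.sin(YAW)
for nm,Q in zip(["w1","top1","scene1","w0","top0","scene0"],w):
    o=[]
    for n,(a,b) in dict(S,mid=(0,0)).items():
        x,y=C[0]+c*a-s*b,C[1]+s*a+c*b
        k=(abs(Q[...,0]-x)<(7 if a else 20))&(abs(Q[...,1]-y)<(7 if b else 20))&(Q[...,2]>50)
        o.append((n,round(float(np.median(Q[k][:,2])),1) if k.sum() else None,int(k.sum())))
    print(nm,o)
print(robot.observe()["t"])
E
```

```text
left True tip z 66.42 F [-0.5  0.7  7.3]
 t 12.025 F up [-0.4  0.8  0.6]
back True tip z 66.44 F [-1.1  0.2  4.7]
 t 16.65 F up [ 1.3 -1.1 -0.4]
right True tip z 66.41 F [-2.2  0.6  5.8]
 t 21.0667 F up [-0.9  0.8 -0.1]
top ((517.2434692382812, -40.446258544921875), (130.65496826171875, 169.51622009277344), 2.2780983448028564)
scene ((516.1701049804688, -42.39745330810547), (131.51361083984375, 173.693115234375), 2.236055612564087)
w1 [('front', 65.0, 415), ('back', None, 0), ('left', 65.1, 376), ('right', 65.0, 379), ('mid', 61.1, 604)]
top1 [('front', 67.4, 103), ('back', 67.6, 99), ('left', 67.1, 102), ('right', 67.7, 100), ('mid', 63.5, 284)]
scene1 [('front', 67.1, 61), ('back', 67.6, 62), ('left', 67.4, 58), ('right', 66.9, 68), ('mid', 63.3, 178)]
w0 [('front', 73.1, 931), ('back', 72.0, 296), ('left', 72.0, 440), ('right', 72.0, 433), ('mid', 61.5, 1802)]
top0 [('front', 74.5, 102), ('back', 74.9, 101), ('left', 74.6, 99), ('right', 74.0, 98), ('mid', 63.6, 287)]
scene0 [('front', 74.4, 58), ('back', 74.4, 65), ('left', 73.9, 65), ('right', 73.9, 64), ('mid', 63.2, 181)]
24.0833
```

View pics/w1.png

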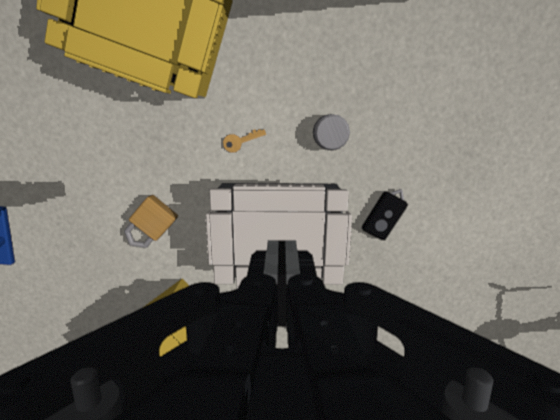

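View pics/scene1.png

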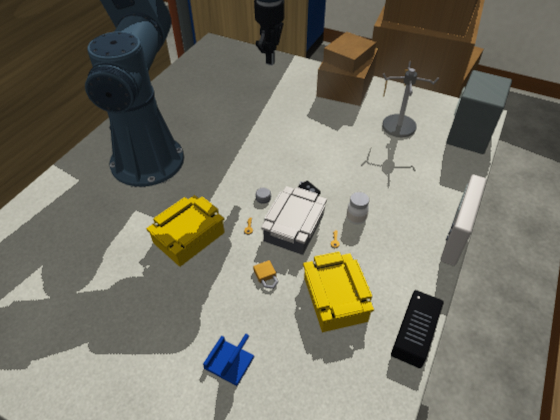

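```bash
python3 -c "
from h import *
robot.sleep(.3);robot.job_done();print(robot.observe()['t'])"
```

```text
the job is handed in; nothing more can be done
the job is handed in; nothing more can be done
```

All four rim sections of the grey box's lid are clicked shut. I pressed front, left, back and right in turn with the closed fingertips, then moved the arm clear and handed the job in at about 24.4 s.

**Pressing:** each press stopped on force with the fingertips about 66.4 mm above the shelf, against a nominal 66 mm for shut.

**Final check of the sections:** depth after the arm moved away shows every section 6.5–8 mm lower than before. They now stand about 4 mm above the lid's middle, where 11 mm means standing up. The top and scene cameras agree on all four. The wrist camera agrees on three, because the fingers hid the back section.

**Disagreements:**
- **Heights:** absolute heights differ by up to about 3 mm between cameras, which I put down to calibration.
- **Box position:** the fitted box centre moved less than 0.5 mm. Its fitted angle reads about 0.6° less in both cameras; this may come from the changed lid shape or be a very slight turn of the box.

The final pictures show no visible shift in the things around the box; I did not measure their positions again.

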